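# Open the spice box hatch and put the fallen jar away

### The arm

A 6-joint arm with a two-finger parallel gripper is mounted at the origin on a cart in front of the work surface, level with it; the furniture and walls round the work are solid. World frame = base frame: x ahead of the robot, y to its left, z up, the work surface at z = 0. Lengths are in m, angles in degrees, forces in N, time in s.
With the tool pointing down it reaches from about 0.3 to 0.75 m from the base axis. Payload 8.5 kg.
Tool frame: the origin (TCP) lies midway between the tips of the shut fingers; the grasp point (between the pads) lies 19 mm behind it; z points along the fingers, y is the line along which they close (so a half turn about z gives the same grasp; the last joint's range is limited). The gripper opens to 85 mm and grips with 20 to 120 N. Pads are 22 mm wide; open, the fingers measure 114 mm over their backs; the gripper's body (76 mm by 85 mm) begins 54 mm behind the grasp point. The pads swing forward as they close: fully open they stand 13 mm farther back than shut.
Start: joints at [-84.299, 21.807, 74.336, -0, 83.858, -12.336], TCP at [0.17, -0.523, 0.231] pointing down, gripper open.
Joint ranges: [-178.18, 178.18], [-50.72, 133.34], [12.68, 142.11], [-81.47, 261.47], [9.98, 163.14], [-165.26, 165.26]. Speed limits (degrees/s): [136.94, 136.94, 180, 180, 180, 180].

### API

Orientations are given as a 3x3 rotation matrix whose columns are the frame's x, y, z axes.
In Python, from rig import env, get_image, close_job gives the robot as it stands.
- The arm moves only by the tool step_arm, never from a script. Its argument "targets" is a list of rows, each a list of 2 entries, a list of its own where there are three numbers: the shift along the tool's x, y, z as a fraction of full scale, then the turn, a rotation vector about the tool's x, y, z as a fraction of full scale. In form: [[[x, y, z], [wx, wy, wz]], ...]. A call has 1 to 10 rows; each row is the pose to reach, as a shift and turn from the pose commanded when the call began, along the tool's axes at that moment; what a row does not reach only later rows make up. Full scale, the value 1, is 0.3 m for a shift and 45 degrees for a turn. A row lasts 1/12 s, in which the tool goes at most 41.7 mm and 7.16 degrees, less where a joint would pass 70% of its speed; a pose out of reach is approached as far as the arm can. A call with a number of a shift or a turn outside -1 to 1 is refused whole. A call with a gripper value outside its range is refused whole. "jaw" is the finger opening in mm, from 0 to 85.4, set as the call begins (left out, the last holds). The fingers move at their own pace and stop on an object; "grip_force" is the grip in N (left out, the last holds). Time passes only in rows, so rows that repeat a pose let the fingers close. It gives the time, the measured TCP pose, the force, the opening and the grip force at its end, in the units of the state.
- env.observe(): the state, without advancing time (a new reading comes with each control period).
- get_image(name): name is "side" or "top" or "wrist"; returns a dict with "img" (384x512x3 uint8, red, green, blue), "z_map" (384x512 float32, m along the optical axis (not along the pixel's ray), 0 where there is no reading), "intrinsics" (3x3 intrinsics, pixels), "rvec" (rotation vector, rad) and "tvec" (3), from world to camera coordinates, as OpenCV has them. Camera axes: x right, y down, z forward; pixel columns grow to the right and rows downward; lengths in m; the calibration is good to about 2 mm. A picture is of the moment at which its call begins.
- close_job(): hands the job in; it is judged then, once.
The state is a dict: "time_s": time; "q": joint angles; "qvel": joint speeds; "joint_efforts": joint torques, N m; "position": TCP position; "tool_rot": TCP orientation; "ft_force": force on the tool from outside, world axes, zero at the start; "wrist_torque": the same for the moment, N m; "grip_width": finger opening in m; "gripper_force": force on a finger pad.
Only numpy, scipy, OpenCV 4.12 (cv2) and the standard library are available. Lean on these libraries where they do the work, as an engineer would, in place of code of your own. Each camera call takes 0.05 s, during which the arm holds its last target. There are 200 camera calls.

### The job

Open the wooden spice box: lift its sunken hatch off its seat and slide it sideways along its channels as far as it goes, and leave it there. Then pick up the spice jar that has fallen over on the board and stand it upright on the floor of the compartment you opened, setting it down gently rather than dropping it. Leave everything else where it is.

Things in the scene. Friction and masses are not known exactly. Their poses are not given: they have to be found in the camera images.
- spice_box: Fixed light-wood box, 164 (x) x 296 (y) mm, on a cover board whose top is at z = 0.018. Origin: centre of its underside; x to its back, y to its left, z up. Sloping top (deck), 101 mm high in front, 185 behind. Inside are two compartments; the left one, under the hatch, is free over x -72 to +81, y +4 to +140 mm, floor at z = 20 mm. A shelf overhangs its back.
- shelf_edge (a point): Middle of the lower front edge of the overhanging shelf (box x = +16, z = 285 mm). The shelf is 12 mm thick and runs from there to the back over the full width, with a 6 mm steel rail above its front edge, up to box z = 318 mm. Work below it from the front, the tool leaning back towards the robot by about the slope's angle or more.
- deck: Sloping top of the box, fixed. Origin: centre of its surface, 143 mm over the box's underside; x up the slope (27 deg), y left, z normal to it. Opening 125 (x) x 124 (y) mm at y = +70; seat ledge 5 mm deep in a rebate; y < 0 is solid deck. Channels along both long edges: walls at x = -70, +70, 20 mm high; lips reach in to x = -60, +60, undersides 15 mm above deck. End stops at y = -140, +140.
- hatch: Loose wooden plate, 136 (x, up the slope) x 132 (y) x 8 mm, about 0.22 kg. Origin: centre of its underside, axes like the deck's. Shut, it sits at deck y = +70 mm, underside 5 mm below the deck, 2 mm play, and cannot slide. Raised 5 to 12 mm (8 is good; the lips stop more) along the deck's normal it slides to the right up to the end stop, deck y = -74 mm; released it lies on the deck there.
- hatch_grip (a point): Middle of the hatch's bar handle: round steel, 11 mm thick, 64 mm long, running up the slope (hatch x), its axis 30 mm above the plate's upper side (38 mm above the hatch's origin). Pinch it across hatch y.
- jar: Spice jar with red cap lying on the board to the left of the box, the only jar lying down. 106 mm long, nearly a cylinder: 42 mm thick, its cap (last 21 mm) 45 mm; about 0.11 kg. Origin: centre of its base; z along its axis to the cap. The cap points to the robot's left, away from the box, from straight left to about 40 degrees back towards the robot. It can roll.
- well_floor (a point): Point on the floor of the left compartment (box x = 0, y = 70, z = 20 mm), where the jar can stand; up to 25 mm farther back is as good or better.
- shelf_jar: Bystander: spice jar 45 x 106 mm standing on the box's shelf. Origin: centre of its base.
- shelf_tin: Bystander: tin 58 x 72 mm standing on the shelf. Origin: centre of its base.
- sardine_tin: Bystander: flat tin 63 x 105 x 26 mm on the board in front of the box. Origin: centre of its underside.
- spoon: Bystander: spoon 192 mm long lying on the board, left. Origin: centre of its underside.

How it is judged (in metres and radians):
On the way, in this order (a step that is already met when the one before it is completed fails the run):
1. the hatch is lifted off its seat, over the opening (z of hatch in the frame of deck above -0.002 m and y of hatch in the frame of deck above 0.055 m).
2. the hatch is slid sideways in its channels as far as it goes (deck y below -62 mm) (y of hatch in the frame of deck below -0.062 m), for 0.2 s.
At the end, for the whole second after the job is handed in: The hatch lies on the closed half of the deck, its centre beyond 62 mm right of the deck's middle; the jar stands upright (within 7 degrees), base on the floor (within 5 mm) of the left compartment; both are at rest (y of hatch in the frame of deck below -0.062 m and z of hatch in the frame of deck below 0.004 m and x of jar in the frame of spice_box between -0.06 and 0.07 m and y of jar in the frame of spice_box between 0.005 and 0.135 m and z of jar in the frame of spice_box below 0.025 m and angle between jar's own z axis and vertical below 0.12 rad and linear speed of each of jar, hatch below 0.02 m/s); the robot touches nothing.
It fails at once if the jar is dropped into the box (faster than 0.6 m/s inside it) (x of jar in the frame of spice_box between -0.06 and 0.07 m and y of jar in the frame of spice_box between 0.005 and 0.135 m and z of jar in the frame of spice_box below 0.12 m and linear speed of jar above 0.6 m/s).
It fails at once if a bystander is moved by more than 40 mm (distance of any of shelf_jar, shelf_tin, sardine_tin, spoon from where it was at the start of the episode above 0.04 m).
It also fails if it takes over 58 s, if anything falls off the work surface, if the arm or the gripper's body presses on something with over 40 N, if the wrist force passes 120 N, or if a joint passes its speed limit or range.

## Working session

There is one attempt and no reset: what is moved stays moved. The work goes in short steps, Python scripts to look and compute and a tool call to move; the robot and the scene stay as the last step left them, time stands still between calls to the robot, and variables do not carry over. Pictures are saved under pics/ and viewed, at most 10 in all, crops included, and the job is handed in when it is done.

Besides the shell and the picture viewer there is one more tool, called after "Call:" as name([rows], argument=value, ...), one row to a line, values as JSON. step_arm: Moves the arm, as the interface text tells. Its arguments: {"type":"object","properties":{"targets":{"type":"array","items":{"type":"array"}},"jaw":{"type":"number"},"grip_force":{"type":"number"}},"required":["targets"]}

```bash
ls; mkdir -p pics; python3 - <<'E'
from rig import env,get_image
import cv2,numpy as np
s=env.observe();print(s['time_s'],s['position'],s['tool_rot'],s['grip_width'])
ims=[]
for n in['side','top']:
    d=get_image(n);np.savez(f'{n}0.npz',**d);ims.append(d['img'])
    R=cv2.Rodrigues(d['rvec'])[0];print(n,(-R.T@d['tvec'].reshape(3)).round(3),R[2].round(3),d['intrinsics'][0,0])
    cv2.imwrite(f'pics/{n}0.png',d['img'][:,:,::-1])
E
```

```text
pics
0.0 [ 0.17024916 -0.52267345  0.23070171] [[ 9.50857670e-01  3.09628276e-01 -1.47827139e-04]
 [ 3.09628148e-01 -9.50856571e-01  1.48013059e-03]
 [ 3.17727877e-04 -1.45316497e-03 -9.99998894e-01]] 0.08548259666785547
side [0.053 0.358 0.805] [ 0.57  -0.433 -0.698] 364.9499834053788
top [ 0.487 -0.018  1.188] [ 0.089 -0.005 -0.996] 448.6774697762049
```

View pics/side0.png

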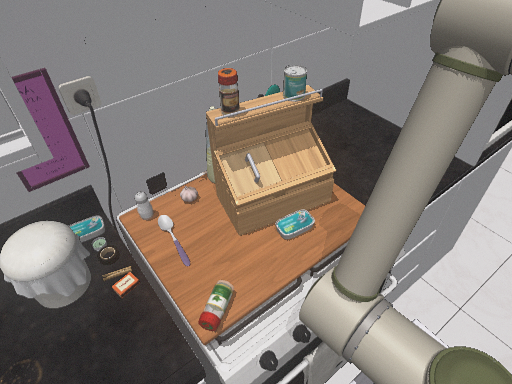

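View pics/top0.png

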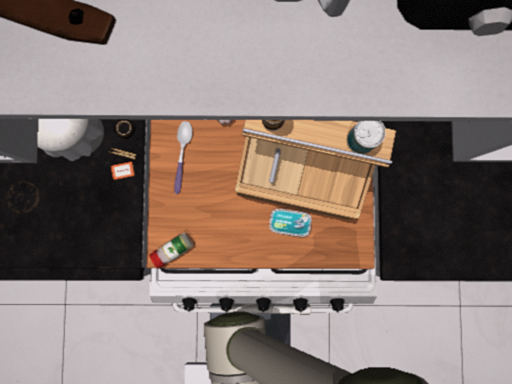

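Side view: the box is in the middle, with the hatch handle at about (253,168). The jar lies with its red cap at (210,320) and its base at (225,287). Top view: the handle is at (275,167), the jar's cap at (157,258) and its base at (189,239). The box's front edge runs from (237,192) to (360,216).

```bash
cat > h.py <<'E'
import numpy as np,cv2
from scipy.spatial.transform import Rotation as Ro
def cloud(d):
    z=d['z_map'];h,w=z.shape;K=d['intrinsics'];v,u=np.mgrid[:h,:w]
    P=np.stack([(u-K[0,2])/K[0,0]*z,(v-K[1,2])/K[1,1]*z,z],-1)
    R=cv2.Rodrigues(d['rvec'])[0];return (P-d['tvec'].reshape(3))@R
def fit(P):
    c=P.mean(0)
    for i in range(5):
        c=P.mean(0);n=np.linalg.svd(P-c,full_matrices=False)[2][2];r=(P-c)@n;P=P[abs(r)<max(2*r.std(),.001)]
    return c,n*np.sign(n[2]),r.std()
E
python3 - <<'E'
from h import *
for n in['top','side']:
    d=dict(np.load(f'{n}0.npz'));C=cloud(d)
    g=np.zeros(C.shape[:2],bool)
    # solid deck
    if n=='top': cv2.fillPoly(m:=np.zeros(g.shape,np.uint8),[np.array([[305,170],[360,178],[350,200],[303,192]])],1); b=C[225:235,200:230]
    else: cv2.fillPoly(m:=np.zeros(g.shape,np.uint8),[np.array([[272,150],[305,135],[318,160],[285,175]])],1); b=C[270:280,205:215]
    c,nn,s=fit(C[m>0]);print(n,'deck',c.round(4),nn.round(4),s,'slope',np.degrees(np.arccos(nn[2])),'yaw',np.degrees(np.arctan2(-nn[1],-nn[0])))
    print('board z',np.median(b[...,2]))
    # handle: points above deck plane 25..45mm within deck area
    hgt=(C-c)@nn
    hsv=cv2.cvtColor(d['img'],cv2.COLOR_RGB2HSV)
    box=(slice(140,195),slice(262,290)) if n=='top' else (slice(145,188),slice(240,265))
    mm=np.zeros_like(g);mm[box]=True;mm&=(hsv[...,1]<60)&(hgt>.015)&(hgt<.05)
    P=C[mm];print('handle',len(P),P.mean(0).round(4),np.percentile(hgt[mm],[5,50,95]).round(4))
    u=np.linalg.svd(P-P.mean(0))[2][0];u*=np.sign(u[0]);print(' dir',u.round(3),'extent',np.ptp((P-P.mean(0))@u),'yaw',np.degrees(np.arctan2(u[1],u[0])),' mid',(P.mean(0)+u*(((P-P.mean(0))@u).max()+((P-P.mean(0))@u).min())/2).round(4))
    # jar
    J=(C[...,2]>.03)&(C[...,2]<.075)&(C[...,0]<.45)&(C[...,0]>.2)&(C[...,1]>.1)&(C[...,1]<.36)
    P=C[J];print('jar',len(P),P.mean(0).round(4),P.min(0).round(3),P.max(0).round(3))
    Q=P[:,:2];r=cv2.minAreaRect((Q*1000).astype(np.float32));print(r)
    red=J&((hsv[...,0]<8)|(hsv[...,0]>172))&(hsv[...,1]>150);print('red',red.sum(),C[red].mean(0).round(4))
    np.save(f'C_{n}.npy',C)
E
python3 - <<'E'
import cv2
a=cv2.imread('pics/top0.png')[105:280,140:400];cv2.imwrite('pics/topc.png',cv2.resize(a,None,fx=3,fy=3,interpolation=cv2.INTER_CUBIC))
E
```

```text
top deck [ 0.5986 -0.1911  0.1537] [ 0.9871 -0.1244  0.1007] 0.01574288892098895 slope 84.21993099532855 yaw 172.81795779756607
board z 0.019129837889220812
handle 85 [ 0.6433 -0.0626  0.1982] [0.0167 0.0329 0.0486]
 dir [ 0.633 -0.174  0.755] extent 0.05876666380717131 yaw -15.35150503575604  mid [ 0.636  -0.0606  0.1896]
jar 470 [0.4299 0.2041 0.058 ] [0.398 0.146 0.037] [0.449 0.248 0.069]
((439.7201232910156, 197.41302490234375), (44.41282272338867, 94.13111877441406), 33.43744659423828)
red 139 [0.4193 0.2279 0.0587]
side deck [ 0.6173 -0.1951  0.1679] [ 0.6734 -0.1099  0.731 ] 0.02308206380272324 slope 43.02647285566223 yaw 170.72888191719875
board z 0.01834882640322146
handle 74 [ 0.6536 -0.0656  0.1981] [0.0176 0.0327 0.0461]
 dir [ 0.858 -0.227 -0.461] extent 0.04748247348053086 yaw -14.836323984487455  mid [ 0.6575 -0.0666  0.196 ]
jar 735 [0.4265 0.2046 0.055 ] [0.397 0.144 0.031] [0.45  0.247 0.066]
((439.7272644042969, 195.47686767578125), (44.84458541870117, 98.11436462402344), 32.8820686340332)
red 232 [0.4163 0.2279 0.0555]
```

View pics/topc.png

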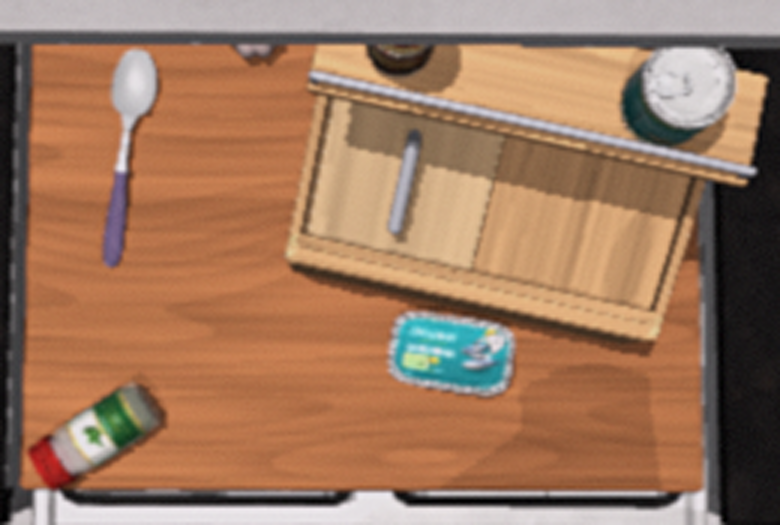

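The crop shows the handle from (415,135) to (398,232), the rail from (310,75) to (755,172), the hatch's right edge near x = 475–500 and the jar's cap at (48,462). The deck plane fit was contaminated, so I'll refit it robustly and find the yaw from the edges.

```bash
cat >> h.py <<'E'
def ray(d,uv):
    R=cv2.Rodrigues(d['rvec'])[0];K=d['intrinsics'];uv=np.atleast_2d(uv).astype(float)
    r=np.c_[uv,np.ones(len(uv))]@np.linalg.inv(K).T@R
    return -R.T@d['tvec'].reshape(3),r
def atz(d,uv,z):
    o,r=ray(d,uv);return o+r*((z-o[2])/r[:,2])[:,None]
E
python3 - <<'E'
from h import *
from scipy.optimize import least_squares
for n in['top','side']:
    d=dict(np.load(f'{n}0.npz'));C=np.load(f'C_{n}.npy')
    polys={'top':[[[312,165],[362,178],[357,198],[306,188]],[[250,155],[266,157],[262,184],[244,178]]],'side':[[[275,153],[300,140],[316,160],[288,172]],[[224,160],[242,160],[246,178],[236,186]]]}[n]
    for k,pl in zip(['solid','hatch'],polys):
        m=np.zeros(C.shape[:2],np.uint8);cv2.fillPoly(m,[np.array(pl)],1);P=C[m>0];c0=np.median(P,0)
        f=least_squares(lambda p:p[0]*(P[:,0]-c0[0])+p[1]*(P[:,1]-c0[1])+p[2]-(P[:,2]-c0[2]),[.5,-.1,0],loss='soft_l1',f_scale=.001)
        a,b,c=f.x;print(n,k,len(P),'slope',np.degrees(np.arctan(np.hypot(a,b))),'yaw',np.degrees(np.arctan2(b,a)),'pt',(c0+[0,0,c]).round(4),'med res',np.median(abs(f.fun)))
d=dict(np.load('top0.npz'))
o=np.array([140,105])
def s(p):return np.array(p)/3.+o
for k,p,z in[('rail',[(310,75),(755,172)],.018+.315),('front',[(290,262),(655,340)],.119+.018)]:
    P=atz(d,s(p),z);v=P[0]-P[1];print(k,P.round(4),np.linalg.norm(v),np.degrees(np.arctan2(-v[0],v[1])))
C=np.load('C_top.npy');print('col profile thru deck u=330:');print(C[120:222:3,330].round(3)[:,[0,2]].T)
print(C[195,240:375:6].round(3)[:,[1,2]].T)
E
```

```text
top solid 1220 slope 26.38328104281828 yaw -12.17061128577691 pt [ 0.6049 -0.1993  0.1541] med res 0.0013830918082693353
top hatch 489 slope 26.673797827035173 yaw -12.552942752457236 pt [ 0.6348 -0.0198  0.1534] med res 0.0013585342642240573
side solid 745 slope 23.797009541056113 yaw -9.558747863697247 pt [ 0.6188 -0.197   0.1608] med res 0.0015004585753649446
side hatch 377 slope 25.60599662115865 yaw -10.267884612510787 pt [ 0.6654 -0.0291  0.169 ] med res 0.0012602669069217746
rail [[ 0.6851  0.0053  0.333 ]
 [ 0.6233 -0.2811  0.333 ]] 0.2929067581521837 -12.182794206584576
front [[ 0.5815  0.0253  0.137 ]
 [ 0.5217 -0.2601  0.137 ]] 0.29159780791386913 -11.833815708978214
col profile thru deck u=330:
[[0.601 0.705 0.698 0.692 0.687 0.68  0.675 0.668 0.662 0.652 0.65  0.644
  0.661 0.655 0.649 0.642 0.636 0.629 0.623 0.616 0.609 0.603 0.596 0.59
  0.583 0.576 0.569 0.562 0.554 0.548 0.54  0.535 0.531 0.524]
 [0.743 0.314 0.316 0.314 0.313 0.314 0.312 0.314 0.315 0.335 0.316 0.315
  0.18  0.175 0.174 0.174 0.167 0.165 0.161 0.161 0.157 0.154 0.15  0.146
  0.143 0.137 0.137 0.134 0.151 0.142 0.146 0.102 0.02  0.02 ]]
[[ 0.021  0.004 -0.011 -0.025 -0.039 -0.053 -0.067 -0.081 -0.094 -0.108
  -0.124 -0.138 -0.152 -0.166 -0.18  -0.194 -0.208 -0.222 -0.235 -0.249
  -0.263 -0.309 -0.325]
 [ 0.042  0.085  0.109  0.143  0.142  0.147  0.144  0.149  0.152  0.15
   0.135  0.134  0.132  0.137  0.138  0.137  0.14   0.142  0.143  0.146
   0.147  0.018  0.016]]
```

```bash
cat >> h.py <<'E'
yaw=np.radians(-12.2)
BR=Ro.from_euler('z',yaw).as_matrix();BO=np.array([.634,-.134,.018])
def box(p):return BO+BR@np.array(p)
def unbox(p):return (np.asarray(p)-BO)@BR
def toolR(h,lean,flip=False):
    # h: horizontal heading (rad) of tool; lean deg from vertical; tool y to the right of heading
    z=np.array([np.cos(h)*np.sin(np.radians(lean)),np.sin(h)*np.sin(np.radians(lean)),-np.cos(np.radians(lean))])
    y=np.array([np.sin(h),-np.cos(h),0.]);R=np.c_[np.cross(y,z),y,z]
    return R@np.diag([-1,-1,1]) if flip else R
def go(env,p,R,off=.019):
    """p = grasp point"""
    s=env.observe();T=np.array(s['tool_rot']);q=np.asarray(p)+off*R[:,2]
    sh=T.T@(q-s['position']);w=Ro.from_matrix(T.T@R).as_rotvec(degrees=True)
    print('shift',(sh/.3).round(3),'turn',(w/45).round(3),'| mm',(sh*1000).round(1),'deg',w.round(1),'q',np.round(s['q'],1),'F',np.round(s['ft_force'],1))
E
python3 - <<'E'
from h import *
from rig import env
d=dict(np.load('top0.npz'));d2=dict(np.load('side0.npz'))
print('handle ends, top cam z .16-.22:',atz(d,np.array([[415,135],[398,232]])/3+[140,105],.193).round(4))
print('mid',atz(d,np.array([[406.5,183.5]])/3+[140,105],.194).round(4), 'pred',box([-.015,.07,.1724]))
# handle mask midpoints in both views -> triangulate
L=[]
for n,b in(('top',(slice(140,195),slice(262,290))),('side',(slice(145,188),slice(240,265)))):
    D=dict(np.load(n+'0.npz'));hs=cv2.cvtColor(D['img'],cv2.COLOR_RGB2HSV);m=np.zeros(hs.shape[:2],np.uint8)
    m[b]=(hs[b][...,1]<70)*255;k,lab,st,ce=cv2.connectedComponentsWithStats(m);i=1+np.argmax(st[1:,4]);r=cv2.minAreaRect(np.argwhere(lab==i)[:,::-1].astype(np.float32));print(n,st[i],r)
    L.append(ray(D,[r[0]]))
A=np.c_[L[0][1][0],-L[1][1][0]];t=np.linalg.lstsq(A,L[1][0]-L[0][0],rcond=None)[0]
a=L[0][0]+t[0]*L[0][1][0];b=L[1][0]+t[1]*L[1][1][0];print('tri',a.round(4),b.round(4))
# jar axis
for n in('top','side'):
    D=dict(np.load(n+'0.npz'));C=np.load(f'C_{n}.npy')
    J=(C[...,2]>.03)&(C[...,2]<.075)&(C[...,0]<.5)&(C[...,0]>.2)&(C[...,1]>.1)&(C[...,1]<.36)
    m=J.astype(np.uint8);P=C[J]
    u,_,_,_=cv2.fitLine((P[:,:2]*1000).astype(np.float32),cv2.DIST_L2,0,.01,.01)[:4].ravel(),0,0,0
    e=u[:2]*np.sign(u[1]);pr=(P[:,:2]-P[:,:2].mean(0))@e
    print(n,'axis',e.round(3),np.degrees(np.arctan2(e[1],e[0])),'ends',(P[:,:2].mean(0)+np.outer([np.percentile(pr,1),np.percentile(pr,99)],e)).round(4),np.ptp(pr))
go(env,box([-.015,.07,.1724])+.1*-toolR(yaw,35)[:,2]+[0,0,.02],toolR(yaw,35))
E
```

```text
handle ends, top cam z .16-.22: [[ 0.6724 -0.0698  0.193 ]
 [ 0.5992 -0.0572  0.193 ]]
mid [[ 0.6355 -0.0634  0.194 ]] pred [ 0.6341315  -0.06241102  0.1904    ]
top [269 148  11  35 187] ((274.5823669433594, 165.12940979003906), (5.531727313995361, 34.92580795288086), 12.528807640075684)
side [245 153  15  30 160] ((252.2414093017578, 167.39657592773438), (30.59440040588379, 7.484466552734375), 66.80140686035156)
tri [ 0.64   -0.062   0.1798] [ 0.6387 -0.0636  0.1797]
top axis [-0.555  0.832] 123.73346 ends [[0.4714 0.149 ]
 [0.4141 0.2349]] 0.1055635691028963
side axis [-0.528  0.849] 121.84811 ends [[0.4662 0.1459]
 [0.411  0.2347]] 0.1082229367319122
shift [ 1.812 -1.058 -0.151] turn [-0.207  0.76   0.65 ] | mm [ 543.5 -317.5  -45.4] deg [-9.3 34.2 29.3] q [-84.3  21.8  74.4  -0.   83.9 -12.3] F [-0.5  0.4 -0.5]
```

Call:
step_arm([
  [[0.9,-0.53,-0.1],[-0.2,0.76,0.65]],
  [[0.9,-0.53,-0.1],[-0.2,0.76,0.65]],
  [[0.9,-0.53,-0.1],[-0.2,0.76,0.65]],
  [[0.9,-0.53,-0.1],[-0.2,0.76,0.65]],
  [[0.9,-0.53,-0.1],[-0.2,0.76,0.65]],
  [[0.9,-0.53,-0.1],[-0.2,0.76,0.65]],
  [[0.9,-0.53,-0.1],[-0.2,0.76,0.65]],
  [[0.9,-0.53,-0.1],[-0.2,0.76,0.65]],
  [[0.9,-0.53,-0.1],[-0.2,0.76,0.65]],
], jaw=60, grip_force=60)

```text
time_s: 0.85
position: [0.3791, -0.2843, 0.2616]
tool_rot: [[0.801, -0.206, 0.562], [-0.171, -0.979, -0.115], [0.573, -0.004, -0.819]]
ft_force: [-0.1, 0.3, 0.1]
grip_width: 0.0599
gripper_force: 0.0
```

```bash
python3 - <<'E'
from h import *
from rig import env
R=toolR(yaw,35)
go(env,box([-.015,.07,.1724])-.09*R[:,2],R)
E
```

```text
shift [ 0.418 -0.899  0.351] turn [-0.009  0.     0.003] | mm [ 125.5 -269.8  105.2] deg [-0.4  0.   0.1] q [-67.2   1.7 104.1  34.1  57.7  20.4] F [-0.1  0.3  0.1]
```

Call:
step_arm([
  [[0.42,-0.9,0.35],[-0.009,0,0]],
  [[0.42,-0.9,0.35],[-0.009,0,0]],
  [[0.42,-0.9,0.35],[-0.009,0,0]],
  [[0.42,-0.9,0.35],[-0.009,0,0]],
  [[0.42,-0.9,0.35],[-0.009,0,0]],
  [[0.42,-0.9,0.35],[-0.009,0,0]],
  [[0.42,-0.9,0.35],[-0.009,0,0]],
  [[0.42,-0.9,0.35],[-0.009,0,0]],
  [[0.42,-0.9,0.35],[-0.009,0,0]],
  [[0.42,-0.9,0.35],[-0.009,0,0]],
])

```text
time_s: 1.68
position: [0.5946, -0.0576, 0.2476]
tool_rot: [[0.802, -0.211, 0.558], [-0.172, -0.977, -0.123], [0.572, 0.002, -0.82]]
ft_force: [-0.2, 0.8, -0.5]
grip_width: 0.0601
gripper_force: 0.0
```

```bash
python3 - <<'E'
from h import *
from rig import env,get_image
R=toolR(yaw,35)
go(env,box([-.015,.07,.1724]),R)
d=get_image('wrist');np.savez('w1.npz',**d)
cv2.imwrite('pics/w1.png',d['img'][:,:,::-1])
E
```

```text
shift [-0.    -0.013  0.295] turn [0.003 0.003 0.002] | mm [-0.1 -3.9 88.6] deg [0.1 0.1 0.1] q [-18.4  13.5  92.    5.3  39.8  80.7] F [-0.2  0.8 -0.5]
```

View pics/w1.png

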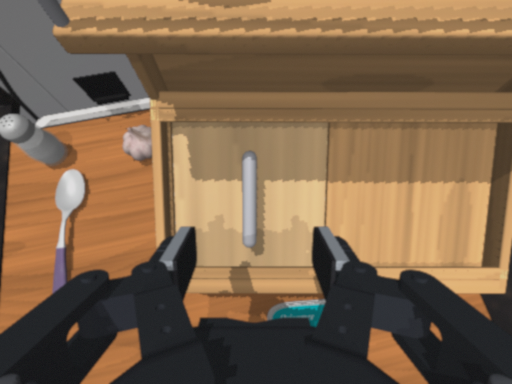

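The wrist view shows the handle upright at column 249, rows 152–246. It is centred between the fingers, and the deck edges run parallel to the image axes, so the yaw is right.

```bash
python3 - <<'E'
from h import *
from rig import env
d=dict(np.load('w1.npz'));C=cloud(d)
def q(u,v,k=1):return unbox(np.median(C[v-k:v+k+1,u-k:u+k+1].reshape(-1,3),0)).round(4)
print('handle (box):',[q(249,v) for v in(165,200,235)])
print('pred: y .070, top of bar mid (-.0175,.07,.1773)')
print('hatch',q(210,200,3),q(300,200,3),'solid',q(400,200,3))
for u,v in((210,200),(300,200),(400,200),(450,230)):
    b=q(u,v,3);print('height above deck',((b[2]-.143)*np.cos(np.radians(27))-b[0]*np.sin(np.radians(27))).round(4))
r=unbox(C[200,140:512].reshape(-1,3));print(r[::6,1].round(3),r[::6,2].round(3))
E
```

```text
handle (box): [array([0.0039, 0.0697, 0.1889]), array([-0.0194,  0.0697,  0.1775]), array([-0.0436,  0.0697,  0.165 ])]
pred: y .070, top of bar mid (-.0175,.07,.1773)
hatch [-0.009   0.1042  0.1433] [-0.0087  0.0257  0.1432] solid [-0.0077 -0.0627  0.1402]
height above deck 0.0044
height above deck 0.0041
height above deck 0.001
height above deck 0.001
[ 0.223  0.215  0.207  0.144  0.14   0.14   0.134  0.128  0.123  0.118
  0.113  0.108  0.102  0.097  0.092  0.087  0.082  0.075  0.07   0.066
  0.061  0.055  0.05   0.045  0.04   0.034  0.029  0.024  0.019  0.014
  0.009  0.002 -0.003 -0.008 -0.013 -0.019 -0.024 -0.029 -0.035 -0.04
 -0.045 -0.051 -0.055 -0.062 -0.066 -0.072 -0.077 -0.083 -0.087 -0.093
 -0.098 -0.104 -0.108 -0.114 -0.12  -0.126 -0.13  -0.135 -0.14  -0.139
 -0.14  -0.14 ] [ 0.001  0.001 -0.001  0.159  0.156  0.14   0.143  0.144  0.143  0.143
  0.144  0.144  0.145  0.144  0.144  0.144  0.143  0.174  0.177  0.175
  0.143  0.142  0.143  0.144  0.142  0.143  0.144  0.143  0.143  0.143
  0.144  0.14   0.141  0.14   0.141  0.14   0.14   0.141  0.141  0.141
  0.14   0.14   0.141  0.139  0.14   0.139  0.14   0.139  0.141  0.14
  0.141  0.14   0.141  0.141  0.14   0.139  0.14   0.14   0.141  0.148
  0.153  0.158]
```

The box frame agrees with the picture to about 1 mm, so I'll descend and close on the handle.

Call:
step_arm([
  [[0,-0.01,0.05],[0,0,0]],
  [[0,-0.012,0.1],[0,0,0]],
  [[0,-0.012,0.15],[0,0,0]],
  [[0,-0.012,0.2],[0,0,0]],
  [[0,-0.012,0.24],[0,0,0]],
  [[0,-0.012,0.27],[0,0,0]],
  [[0,-0.012,0.285],[0,0,0]],
  [[0,-0.012,0.293],[0,0,0]],
  [[0,-0.012,0.293],[0,0,0]],
])

```text
time_s: 2.48
position: [0.6441, -0.0661, 0.1764]
tool_rot: [[0.801, -0.214, 0.559], [-0.174, -0.977, -0.124], [0.573, 0.002, -0.82]]
ft_force: [-0.6, 0.4, 0.1]
grip_width: 0.0603
gripper_force: 0.0
```

Call:
step_arm([
  [[0,0,0],[0,0,0]],
  [[0,0,0],[0,0,0]],
  [[0,0,0],[0,0,0]],
  [[0,0,0],[0,0,0]],
  [[0,0,0],[0,0,0]],
  [[0,0,0],[0,0,0]],
  [[0,0,0],[0,0,0]],
  [[0,0,0],[0,0,0]],
], jaw=0, grip_force=60)

```text
time_s: 3.15
position: [0.644, -0.0657, 0.1769]
tool_rot: [[0.801, -0.213, 0.56], [-0.174, -0.977, -0.124], [0.574, 0.002, -0.819]]
ft_force: [-5.7, 1.4, 5.0]
grip_width: 0.0087
gripper_force: 58.6
```

```bash
python3 - <<'E'
from h import *
from rig import env
s=env.observe();T=np.array(s['tool_rot']);c,sn=np.cos(np.radians(27)),np.sin(np.radians(27))
n=BR@[-sn,0,c];y=BR[:,1]
go(env,box([-.015,.07,.1724]),toolR(yaw,35))
print('grip',s['grip_width'],s['gripper_force'])
print('lift 8mm',(T.T@n*.008/.3).round(4),'slide -144 extra',(T.T@(-y)*.144/.3).round(4))
E
```

```text
shift [-0.003 -0.004  0.007] turn [ 0.004  0.    -0.001] | mm [-0.8 -1.1  2. ] deg [ 0.2  0.  -0. ] q [-17.4  22.9  91.2   5.4  31.1  81.1] F [-5.7  1.4  5. ]
grip 0.008688439231931822 58.60374391078949
lift 8mm [ 0.0037  0.0001 -0.0264] slide -144 extra [2.0e-04 4.8e-01 1.5e-03]
```

Call:
step_arm([
  [[0.001,0,-0.007],[0,0,0]],
  [[0.002,0,-0.014],[0,0,0]],
  [[0.003,0,-0.021],[0,0,0]],
  [[0.004,0,-0.028],[0,0,0]],
  [[0.004,0,-0.028],[0,0,0]],
  [[0.004,0,-0.028],[0,0,0]],
])

```text
time_s: 3.65
position: [0.6404, -0.065, 0.184]
tool_rot: [[0.801, -0.214, 0.559], [-0.174, -0.977, -0.124], [0.573, 0.002, -0.82]]
ft_force: [-0.4, -0.1, -1.5]
grip_width: 0.009
gripper_force: 58.6
```

```bash
python3 - <<'E'
from h import *
from rig import env,get_image
s=env.observe();print(unbox(s['position']),s['ft_force'],s['grip_width'])
d=get_image('wrist');C=cloud(d)
c,sn=np.cos(np.radians(27)),np.sin(np.radians(27))
B=(C-BO)@BR;h=(B[...,2]-.143)*c-B[...,0]*sn;x=B[...,0]*c+(B[...,2]-.143)*sn;y=B[...,1]
for x0 in(-.03,0,.03):
  for y0 in(.1,.03,-.04):
    m=(abs(x-x0)<.008)&(abs(y-y0)<.008)&(h<.03)&(h>-.03);print(x0,y0,m.sum(),np.median(h[m]).round(4) if m.any() else '')
E
```

```text
[-0.00838106  0.06883     0.16595827] [-0.40385408 -0.13540039 -1.45745738] 0.008987742919598479
-0.03 0.1 0 
-0.03 0.03 1 0.0107
-0.03 -0.04 608 0.0009
0 0.1 730 0.012
0 0.03 733 0.012
0 -0.04 632 0.001
0.03 0.1 790 0.0119
0.03 0.03 796 0.0118
0.03 -0.04 701 0.001
```

The hatch is lifted and level, with its underside about 3 mm above the deck, so I'll slide it.

Call:
step_arm([
  [[0,0.02,0],[0,0,0]],
  [[0,0.06,0],[0,0,0]],
  [[0,0.11,0],[0,0,0]],
  [[0,0.17,0],[0,0,0]],
  [[0,0.23,0],[0,0,0]],
  [[0,0.29,0],[0,0,0]],
  [[0,0.34,0],[0,0,0]],
  [[0,0.38,0],[0,0,0]],
  [[0,0.41,0],[0,0,0]],
  [[0,0.43,0],[0,0,0]],
])

```text
time_s: 4.53
position: [0.6125, -0.1924, 0.1842]
tool_rot: [[0.801, -0.215, 0.559], [-0.174, -0.977, -0.125], [0.573, 0.002, -0.819]]
ft_force: [0.7, 0.8, -2.7]
grip_width: 0.0088
gripper_force: 58.5
```

Call:
step_arm([
  [[0,0.015,0],[0,0,0]],
  [[0,0.025,0],[0,0,0]],
  [[0,0.035,0],[0,0,0]],
  [[0,0.04,0],[0,0,0]],
  [[0,0.043,0],[0,0,0]],
  [[0,0.043,0],[0,0,0]],
  [[0,0.043,0],[0,0,0]],
  [[0,0.043,0],[0,0,0]],
])

```text
time_s: 5.2
position: [0.6101, -0.2033, 0.1843]
tool_rot: [[0.801, -0.213, 0.559], [-0.174, -0.977, -0.124], [0.573, 0.002, -0.82]]
ft_force: [-0.4, -0.3, -2.7]
grip_width: 0.0089
gripper_force: 58.5
```

```bash
python3 - <<'E'
from h import *
from rig import env,get_image
s=env.observe();print(unbox(s['position']),s['ft_force'],s['grip_width'])
E
```

```text
[-0.00867292 -0.07281588  0.16629337] [-0.42275982 -0.27170869 -2.68997943] 0.00894667770940725
```

Call:
step_arm([
  [[0,0.003,0.003],[0,0,0]],
  [[-0.001,0.005,0.006],[0,0,0]],
  [[-0.001,0.005,0.009],[0,0,0]],
  [[-0.001,0.005,0.01],[0,0,0]],
  [[-0.001,0.005,0.01],[0,0,0]],
])

```text
time_s: 5.62
position: [0.6112, -0.205, 0.1815]
tool_rot: [[0.801, -0.213, 0.559], [-0.174, -0.977, -0.123], [0.573, 0.002, -0.82]]
ft_force: [0.6, 3.6, -1.4]
grip_width: 0.009
gripper_force: 58.7
```

Call:
step_arm([
  [[0,0,0],[0,0,0]],
  [[0,0,0],[0,0,0]],
  [[0,0,0],[0,0,0]],
  [[0,0,0],[0,0,0]],
  [[0,0,0],[0,0,0]],
  [[0,0,0],[0,0,0]],
], jaw=45)

```text
time_s: 6.12
position: [0.6113, -0.2055, 0.1818]
tool_rot: [[0.801, -0.214, 0.56], [-0.174, -0.977, -0.124], [0.573, 0.002, -0.819]]
ft_force: [1.3, -0.0, 0.6]
grip_width: 0.0448
gripper_force: 0.0
```

Call:
step_arm([
  [[0,0,-0.02],[0,0,0]],
  [[0,0,-0.06],[0,0,0]],
  [[0,0,-0.12],[0,0,0]],
  [[0,0,-0.2],[0,0,0]],
  [[0,0,-0.28],[0,0,0]],
  [[0,0,-0.36],[0,0,0]],
  [[0,0,-0.44],[0,0,0]],
  [[0,0,-0.44],[0,0,0]],
])

```text
time_s: 6.78
position: [0.5364, -0.1889, 0.2951]
tool_rot: [[0.797, -0.214, 0.565], [-0.171, -0.977, -0.128], [0.579, 0.006, -0.815]]
ft_force: [-0.6, 0.1, 0.9]
grip_width: 0.0453
gripper_force: 0.0
```

```bash
python3 - <<'E'
from h import *
from rig import env,get_image
d=get_image('top');np.savez('top1.npz',**d);d2=get_image('side');np.savez('side1.npz',**d2)
w=get_image('wrist');C=cloud(w)
c,sn=np.cos(np.radians(27)),np.sin(np.radians(27))
B=(C-BO)@BR;h=(B[...,2]-.143)*c-B[...,0]*sn;x=B[...,0]*c+(B[...,2]-.143)*sn;y=B[...,1]
for x0 in(-.03,.0,.03):
    m=(abs(x-x0)<.004)&(h>.005)&(h<.013)&(y<.1)&(y>-.15);print(x0,y[m].min().round(4),y[m].max().round(4),np.median(h[m]).round(4))
m=(h>.03)&(h<.045)&(abs(x)<.04)&(abs(y+.074)<.03);print('handle',np.median(y[m]),x[m].min(),x[m].max(),h[m].max())
# jar again
Ct=cloud(d);J=(Ct[...,2]>.03)&(Ct[...,2]<.075)&(Ct[...,0]<.5)&(Ct[...,0]>.2)&(Ct[...,1]>.1)&(Ct[...,1]<.36)
P=Ct[J];print('jar',len(P),P.mean(0).round(4),np.percentile(P[:,2],[50,90,98]))
img=np.hstack([d['img'][100:290,130:400],d2['img'][100:290,190:350]])
cv2.imwrite('pics/t1.png',cv2.resize(img,None,fx=1.8,fy=1.8)[:,:,::-1])
E
```

```text
-0.03 -0.14 -0.0083 0.0092
0.0 -0.1401 -0.0081 0.0092
0.03 -0.1399 -0.0078 0.0093
handle -0.07309180520865939 -0.03918485770899746 0.0344487397024965 0.04498789861941524
jar 773 [0.4432 0.1913 0.0578] [0.05902842 0.06425952 0.06613841]
```

View pics/t1.png

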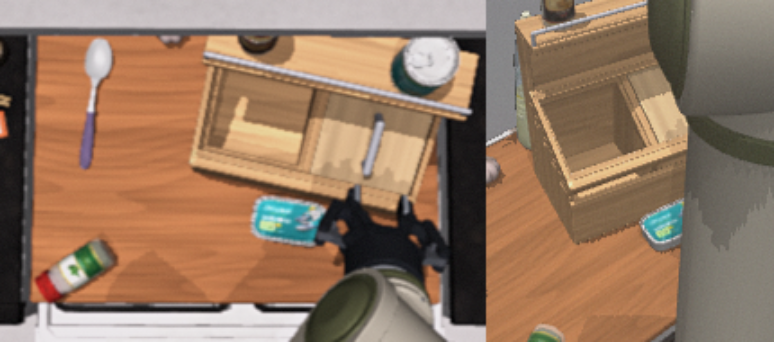

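The hatch lies at deck y ≈ −74 mm, against the end stop. In the left half of the picture (top view) the compartment is open. The jar is unmoved, with its cap at (50,283) and its base at (102,253) in this crop. Next I'll fit the jar's axis.

```bash
python3 - <<'E'
from h import *
from scipy.optimize import least_squares
from rig import env
for n in('top1','top0','side0'):
    d=dict(np.load(n+'.npz'));C=cloud(d);hs=cv2.cvtColor(d['img'],cv2.COLOR_RGB2HSV)
    J=(C[...,2]>.035)&(C[...,2]<.075)&(C[...,0]<.5)&(C[...,0]>.36)&(C[...,1]>.1)&(C[...,1]<.3)
    P=C[J];
    def f(p):
        a=np.array([np.cos(p[2]),np.sin(p[2])]);l=(P[:,:2]-p[:2])@[-a[1],a[0]]
        return np.hypot(l,P[:,2]-p[3])-.0212
    r=least_squares(f,[*P[:,:2].mean(0),np.radians(123),.039],loss='soft_l1',f_scale=.002);p=r.x
    a=np.array([np.cos(p[2]),np.sin(p[2])]);t=(P[:,:2]-p[:2])@a
    lo,hi=np.percentile(t,[.7,99.3]);red=J&((hs[...,0]<8)|(hs[...,0]>172))&(hs[...,1]>150);tr=(C[red][:,:2]-p[:2])@a
    print(n,'yaw',np.degrees(p[2]),'z',p[3],'res',np.median(abs(r.fun)),'base',(p[:2]+a*lo).round(4),'tip',(p[:2]+a*hi).round(4),'len',hi-lo,'red from',np.percentile(tr,3)-lo,'to',tr.max()-lo)
E
```

```text
top1 yaw 123.65960006233301 z 0.04204474509200965 res 0.001269708518616651 base [0.4723 0.1495] tip [0.4148 0.236 ] len 0.10385659645999379 red from 0.08541035469870462 to 0.10550774584440115
top0 yaw 123.73205160030739 z 0.042134375092738964 res 0.0011922446503105817 base [0.4724 0.1495] tip [0.4148 0.2358] len 0.10376726943422665 red from 0.08511773771717812 to 0.10504874255964713
side0 yaw 123.21378415496336 z 0.04154465296612228 res 0.0009779858670968845 base [0.471  0.1488] tip [0.4137 0.2364] len 0.10465593438912929 red from 0.08479370689464771 to 0.10524935663666124
```

```bash
cat > pick.py <<'E'
from h import *
from rig import env
from scipy.spatial.transform import Slerp
cap=np.array([.4195,.228,.0405]);hj=np.radians(-56.5)
RJ=toolR(hj,50,True)
E
python3 - <<'E'
from pick import *
C=cloud(dict(np.load('top0.npz')))
for x0 in np.arange(.2,.5,.05): print(round(x0,2),[ (np.percentile(C[...,2][(abs(C[...,0]-x0)<.025)&(abs(C[...,1]-y0)<.025)],98).round(3) if ((abs(C[...,0]-x0)<.025)&(abs(C[...,1]-y0)<.025)).any() else None) for y0 in np.arange(.2,.55,.05)])
s=env.observe();S=Slerp([0,1],Ro.from_matrix([s['tool_rot'],RJ]));print('angle',np.degrees((Ro.from_matrix(s['tool_rot']).inv()*Ro.from_matrix(RJ)).magnitude()))
for f in(.33,.67):print(S(f).as_matrix()[:,2].round(2))
go(env,[.43,-.03,.30],S(.32).as_matrix())
E
```

```text
0.2 [None, None, None, None, None, np.float64(-0.919), np.float64(-0.921)]
0.25 [np.float64(-0.125), None, None, None, None, np.float64(-0.928), np.float64(-0.92)]
0.3 [np.float64(-0.027), np.float64(-0.026), None, None, None, np.float64(-0.925), np.float64(-0.923)]
0.35 [np.float64(-0.024), np.float64(-0.024), np.float64(-0.004), np.float64(-0.003), np.float64(-0.004), np.float64(-0.004), np.float64(-0.003)]
0.4 [np.float64(0.064), np.float64(0.065), np.float64(-0.003), np.float64(-0.004), np.float64(-0.003), np.float64(-0.003), np.float64(-0.004)]
0.45 [np.float64(0.066), np.float64(0.062), np.float64(-0.004), np.float64(-0.003), np.float64(-0.003), np.float64(-0.003), np.float64(-0.003)]
angle 147.73228998822412
[ 0.38 -0.27 -0.89]
[ 0.32 -0.5  -0.81]
shift [-0.368 -0.43  -0.232] turn [-0.132 -0.277 -1.005] | mm [-110.5 -129.   -69.6] deg [ -5.9 -12.5 -45.2] q [-37.9   8.4  91.3  18.8  49.5  56.1] F [-0.7 -0.4  0.4]
```

Call:
step_arm([
  [[-0.37,-0.43,-0.23],[-0.13,-0.28,-1]],
  [[-0.37,-0.43,-0.23],[-0.13,-0.28,-1]],
  [[-0.37,-0.43,-0.23],[-0.13,-0.28,-1]],
  [[-0.37,-0.43,-0.23],[-0.13,-0.28,-1]],
  [[-0.37,-0.43,-0.23],[-0.13,-0.28,-1]],
  [[-0.37,-0.43,-0.23],[-0.13,-0.28,-1]],
  [[-0.37,-0.43,-0.23],[-0.13,-0.28,-1]],
  [[-0.37,-0.43,-0.23],[-0.13,-0.28,-1]],
], jaw=75)

```text
time_s: 7.6
position: [0.4377, -0.0342, 0.2815]
tool_rot: [[0.826, 0.418, 0.379], [0.529, -0.808, -0.261], [0.197, 0.416, -0.888]]
ft_force: [-0.2, -0.2, -0.7]
grip_width: 0.0752
gripper_force: 0.0
```

```bash
python3 - <<'E'
from pick import *
s=env.observe();S=Slerp([0,1],Ro.from_matrix([s['tool_rot'],RJ]))
go(env,[.40,.14,.28],S(.47).as_matrix())
E
```

```text
shift [ 0.192 -0.512 -0.133] turn [-0.135 -0.278 -1.002] | mm [  57.7 -153.7  -40. ] deg [ -6.1 -12.5 -45.1] q [-14.6  -1.  100.1 -11.   55.5  49.6] F [-0.2 -0.2 -0.7]
```

Call:
step_arm([
  [[0.19,-0.51,-0.13],[-0.135,-0.28,-1]],
  [[0.19,-0.51,-0.13],[-0.135,-0.28,-1]],
  [[0.19,-0.51,-0.13],[-0.135,-0.28,-1]],
  [[0.19,-0.51,-0.13],[-0.135,-0.28,-1]],
  [[0.19,-0.51,-0.13],[-0.135,-0.28,-1]],
  [[0.19,-0.51,-0.13],[-0.135,-0.28,-1]],
  [[0.19,-0.51,-0.13],[-0.135,-0.28,-1]],
  [[0.19,-0.51,-0.13],[-0.135,-0.28,-1]],
])

```text
time_s: 8.27
position: [0.4064, 0.1297, 0.2632]
tool_rot: [[0.369, 0.876, 0.311], [0.857, -0.19, -0.48], [-0.361, 0.443, -0.821]]
ft_force: [-0.3, -0.8, -0.1]
grip_width: 0.0747
gripper_force: 0.0
```

```bash
python3 - <<'E'
from pick import *
go(env,cap-RJ[:,2]*.12+[0,0,.06],RJ)
E
```

```text
shift [ 0.546 -0.334 -0.024] turn [-0.157 -0.311 -1.132] | mm [ 163.9 -100.2   -7.1] deg [ -7.1 -14.  -50.9] q [ 21.3   8.7  95.6 -36.1  71.6  49.6] F [-0.3 -0.8 -0.1]
```

Call:
step_arm([
  [[0.54,-0.33,-0.02],[-0.14,-0.28,-1]],
  [[0.54,-0.33,-0.02],[-0.14,-0.28,-1]],
  [[0.54,-0.33,-0.02],[-0.14,-0.28,-1]],
  [[0.54,-0.33,-0.02],[-0.14,-0.28,-1]],
  [[0.54,-0.33,-0.02],[-0.14,-0.28,-1]],
  [[0.54,-0.33,-0.02],[-0.14,-0.28,-1]],
  [[0.54,-0.33,-0.02],[-0.14,-0.28,-1]],
  [[0.54,-0.33,-0.02],[-0.14,-0.28,-1]],
  [[0.54,-0.33,-0.02],[-0.14,-0.28,-1]],
])

```text
time_s: 9.02
position: [0.3784, 0.2893, 0.1668]
tool_rot: [[-0.269, 0.876, 0.401], [0.609, 0.477, -0.633], [-0.746, 0.074, -0.662]]
ft_force: [0.1, -0.3, 0.6]
grip_width: 0.0751
gripper_force: 0.0
```

```bash
python3 - <<'E'
from pick import *
go(env,cap-RJ[:,2]*.09,RJ)
E
```

```text
shift [ 0.158 -0.013  0.226] turn [-0.021 -0.031 -0.143] | mm [47.5 -3.9 67.9] deg [-0.9 -1.4 -6.4] q [ 45.9  29.1  90.3 -47.7  80.   36.4] F [ 0.1 -0.3  0.6]
```

Call:
step_arm([
  [[0.05,-0.01,0.07],[-0.02,-0.03,-0.14]],
  [[0.1,-0.01,0.14],[-0.02,-0.03,-0.14]],
  [[0.158,-0.013,0.22],[-0.02,-0.03,-0.14]],
  [[0.158,-0.013,0.226],[-0.02,-0.03,-0.14]],
  [[0.158,-0.013,0.226],[-0.02,-0.03,-0.14]],
])

```text
time_s: 9.43
position: [0.3896, 0.2727, 0.0868]
tool_rot: [[-0.355, 0.835, 0.421], [0.536, 0.551, -0.64], [-0.766, -0.001, -0.643]]
ft_force: [-0.7, 0.9, 0.2]
grip_width: 0.0752
gripper_force: 0.0
```

```bash
python3 - <<'E'
from pick import *
from rig import get_image
go(env,cap,RJ)
s=env.observe();w=get_image('wrist');C=cloud(w);T=np.array(s['tool_rot'])
L=(C-s['position'])@T+[0,0,.019]
hs=cv2.cvtColor(w['img'],cv2.COLOR_RGB2HSV);red=((hs[...,0]<8)|(hs[...,0]>172))&(hs[...,1]>150)&(w['z_map']>0)&(C[...,2]>.02)&(C[...,2]<.08)
P=C[red];print('red',red.sum(),P.mean(0).round(4),'tool',L[red].mean(0).round(4),np.percentile(L[red],[3,97],axis=0).round(4), 'top z',np.percentile(P[:,2],98))
cv2.imwrite('pics/w2.png',w['img'][:,:,::-1])
E
```

```text
shift [0.003 0.001 0.3  ] turn [-0.002  0.    -0.   ] | mm [ 1.   0.4 89.9] deg [-0.1  0.  -0. ] q [ 44.2  36.   96.2 -52.7  71.   39.7] F [-0.7  0.9  0.2]
red 2230 [0.4129 0.2348 0.0448] tool [ 0.0036 -0.0014  0.08  ] [[-0.0168 -0.021   0.0695]
 [ 0.0222  0.0173  0.0932]] top z 0.06163014487556613
```

View pics/w2.png

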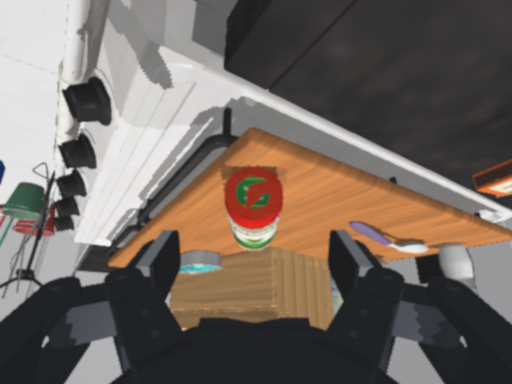

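The wrist view shows the red cap at (254,198), centred between the fingers, with the body directly behind it. I'll advance and grip.

Call:
step_arm([
  [[0.003,-0.004,0.05],[0,0,0]],
  [[0.003,-0.004,0.1],[0,0,0]],
  [[0.003,-0.004,0.15],[0,0,0]],
  [[0.003,-0.004,0.2],[0,0,0]],
  [[0.003,-0.004,0.24],[0,0,0]],
  [[0.003,-0.004,0.27],[0,0,0]],
  [[0.003,-0.004,0.285],[0,0,0]],
  [[0.003,-0.004,0.29],[0,0,0]],
  [[0.003,-0.004,0.29],[0,0,0]],
])

```text
time_s: 10.23
position: [0.4251, 0.2179, 0.0306]
tool_rot: [[-0.356, 0.833, 0.424], [0.535, 0.554, -0.638], [-0.766, -0.0, -0.642]]
ft_force: [0.2, -0.4, -0.3]
grip_width: 0.0749
gripper_force: 0.0
```

Call:
step_arm([
  [[0,0,0],[0,0,0]],
  [[0,0,0],[0,0,0]],
  [[0,0,0],[0,0,0]],
  [[0,0,0],[0,0,0]],
  [[0,0,0],[0,0,0]],
  [[0,0,0],[0,0,0]],
  [[0,0,0],[0,0,0]],
], jaw=0, grip_force=60)

```text
time_s: 10.82
position: [0.425, 0.2182, 0.0308]
tool_rot: [[-0.356, 0.832, 0.425], [0.534, 0.554, -0.638], [-0.767, -0.0, -0.642]]
ft_force: [-1.9, 3.5, 6.5]
grip_width: 0.0426
gripper_force: 60.7
```

```bash
python3 - <<'E'
from pick import *
s=env.observe();T=np.array(s['tool_rot']);print(s['grip_width'],s['gripper_force'],'up 100mm in tool',(T.T@[0,0,.1]/.3).round(3))
go(env,cap,RJ)
E
```

```text
0.042583451210509625 60.65043926239014 up 100mm in tool [-0.256 -0.    -0.214]
shift [-0.001  0.003  0.014] turn [0.003 0.001 0.002] | mm [-0.2  0.8  4.1] deg [0.1 0.1 0.1] q [ 36.8  40.7 101.9 -61.1  61.   46.1] F [-1.9  3.5  6.5]
```

Call:
step_arm([
  [[-0.01,0,-0.01],[0,0,0]],
  [[-0.04,0,-0.03],[0,0,0]],
  [[-0.08,0,-0.065],[0,0,0]],
  [[-0.13,0,-0.11],[0,0,0]],
  [[-0.19,0,-0.16],[0,0,0]],
  [[-0.26,0,-0.215],[0,0,0]],
  [[-0.33,0,-0.275],[0,0,0]],
  [[-0.4,0,-0.335],[0,0,0]],
  [[-0.45,0,-0.375],[0,0,0]],
  [[-0.45,0,-0.375],[0,0,0]],
])

```text
time_s: 11.65
position: [0.426, 0.218, 0.2096]
tool_rot: [[-0.353, 0.832, 0.428], [0.537, 0.554, -0.636], [-0.766, 0.006, -0.643]]
ft_force: [0.4, -0.1, -0.3]
grip_width: 0.0428
gripper_force: 60.8
```

```bash
cat >> pick.py <<'E'
RP=toolR(yaw,40,True)   # placing orientation, tool leaning back
def plan(p,f=1.):
    s=env.observe();S=Slerp([0,1],Ro.from_matrix([s['tool_rot'],RP]));go(env,p,S(f).as_matrix())
E
python3 - <<'E'
from pick import *
from rig import get_image
s=env.observe();print(s['grip_width'],s['gripper_force'],s['ft_force'])
d=get_image('side');C=cloud(d);P=C.reshape(-1,3);T=np.array(s['tool_rot']);g=np.array(s['position'])-.019*T[:,2]
L=(P-g)@T
cv2.imwrite('pics/s2.png',cv2.resize(d['img'][130:384,120:420],None,fx=2,fy=2)[:,:,::-1])
print('grasp',g, 'angle',np.degrees((Ro.from_matrix(T).inv()*Ro.from_matrix(RP)).magnitude()))
plan([.46,.16,.27],.45)
E
```

```text
0.04275887249450318 60.833938121795654 [ 0.37297142 -0.12562234 -0.31320801]
grasp [0.41785171 0.23012154 0.2218183 ] angle 45.23833631584825
shift [-0.297  0.004  0.099] turn [-0.312  0.095 -0.314] | mm [-89.2   1.3  29.6] deg [-14.    4.3 -14.1] q [ 36.7  23.5  93.2 -52.3  75.3  22.9] F [-0.9  0.1 -1.8]
```

View pics/s2.png

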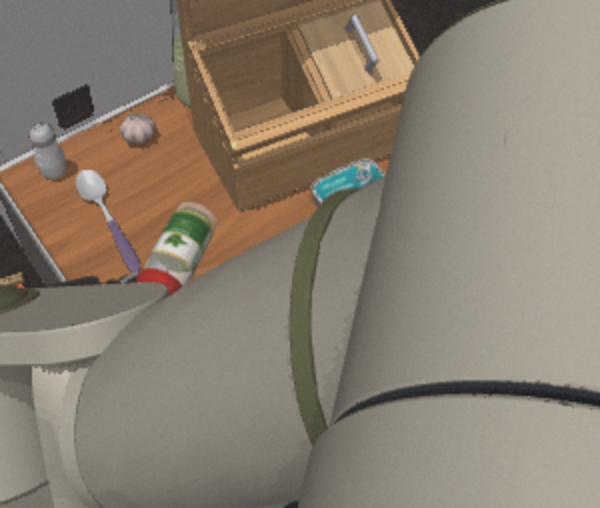

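The picture shows the jar held by its red cap at (160,280), base towards (195,215), clear of everything. The placing orientation has to be the unflipped one, so that the cap ends up on top. I'll fix that and check the rotation path.

```bash
sed -i 's/^RP=.*/RP=toolR(yaw,40,False)/' pick.py
cat >> h.py <<'E'
def jaraxis(C,s,lo=.02,hi=.09,guess=(.643,0,-.766)):
    """fit cylinder axis to the body points of the held jar; returns axis (world, to cap) and a point"""
    from scipy.optimize import least_squares
    T=np.array(s['tool_rot']);g=np.array(s['position'])-.019*T[:,2];a0=T@np.array(guess)
    P=C.reshape(-1,3);t=(P-g)@a0;r=np.linalg.norm(P-g-t[:,None]*a0,axis=1)
    P=P[(t<-lo)&(t>-hi)&(r<.03)];e1=np.cross(a0,[.3,.5,.81]);e1/=np.linalg.norm(e1);e2=np.cross(a0,e1);m=P.mean(0);m=g+a0*((m-g)@a0)
    def ax(p):
        a=a0+p[0]*e1+p[1]*e2;return a/np.linalg.norm(a),m+p[2]*e1+p[3]*e2
    def f(p):
        a,c=ax(p);return np.linalg.norm(np.cross(P-c,a),axis=1)-.0212
    r=least_squares(f,[0,0,0,0],loss='soft_l1',f_scale=.002);a,c=ax(r.x)
    print('jar fit n',len(P),'res',np.median(abs(r.fun)).round(4),'axis world',a.round(3),'in tool',(T.T@a).round(3),'off tool',(T.T@(c-g)).round(4));return a,c
E
python3 - <<'E'
from pick import *
from rig import get_image
s=env.observe();
for n in('side','top'): jaraxis(cloud(get_image(n)),s)
S=Slerp([0,1],Ro.from_matrix([s['tool_rot'],RP]));print('angle',np.degrees((Ro.from_matrix(s['tool_rot']).inv()*Ro.from_matrix(RP)).magnitude()))
for f in(0,.25,.5,.75,1):R=S(f).as_matrix();print(f,'z',R[:,2].round(2),'jar',(R@[.643,0,-.766]).round(2))
E
```

```text
jar fit n 752 res 0.0007 axis world [-0.546  0.838 -0.006] in tool [ 0.647  0.009 -0.762] off tool [-0.033   0.0001  0.0418]
jar fit n 705 res 0.001 axis world [-0.549  0.836  0.006] in tool [ 0.638  0.006 -0.77 ] off tool [-0.0339  0.0007  0.0441]
angle 149.06954098896716
0 z [ 0.43 -0.64 -0.64] jar [-0.55  0.83  0.  ]
0.25 z [ 0.36 -0.53 -0.77] jar [-0.18  0.95  0.26]
0.5 z [ 0.38 -0.36 -0.85] jar [0.1  0.79 0.61]
0.75 z [ 0.48 -0.21 -0.85] jar [0.17 0.42 0.89]
1 z [ 0.63 -0.14 -0.77] jar [ 0. -0.  1.]
```

```bash
python3 - <<'E'
from pick import *
plan([.42,.15,.28],.29)
E
```

```text
shift [-0.292 -0.137  0.038] turn [0.08  0.266 0.921] | mm [-87.5 -41.2  11.4] deg [ 3.6 12.  41.4] q [ 36.7  23.7  93.4 -52.3  75.2  23. ] F [ 0.2  0.5 -1. ]
```

Call:
step_arm([
  [[-0.03,-0.01,0],[0.01,0.02,0.08]],
  [[-0.06,-0.03,0.01],[0.02,0.05,0.18]],
  [[-0.1,-0.05,0.01],[0.03,0.09,0.3]],
  [[-0.14,-0.065,0.02],[0.04,0.12,0.42]],
  [[-0.18,-0.08,0.02],[0.05,0.16,0.54]],
  [[-0.21,-0.1,0.03],[0.06,0.19,0.66]],
  [[-0.25,-0.12,0.03],[0.07,0.23,0.78]],
  [[-0.28,-0.13,0.04],[0.08,0.25,0.87]],
  [[-0.29,-0.137,0.04],[0.08,0.265,0.92]],
  [[-0.29,-0.137,0.04],[0.08,0.265,0.92]],
])

```text
time_s: 12.63
position: [0.427, 0.1399, 0.2645]
tool_rot: [[0.221, 0.91, 0.35], [0.864, -0.016, -0.504], [-0.453, 0.414, -0.79]]
ft_force: [0.3, 0.3, -0.4]
grip_width: 0.0428
gripper_force: 60.8
```

```bash
python3 - <<'E'
from pick import *
plan([.44,.08,.31],.4)
E
```

```text
shift [-0.218  0.106  0.058] turn [0.079 0.261 0.901] | mm [-65.5  31.9  17.4] deg [ 3.6 11.7 40.6] q [ 22.9  11.   93.9 -39.4  71.   42.4] F [ 0.3  0.3 -0.4]
```

Call:
step_arm([
  [[-0.02,0.01,0],[0.01,0.02,0.08]],
  [[-0.04,0.02,0.01],[0.02,0.05,0.18]],
  [[-0.07,0.035,0.02],[0.03,0.09,0.3]],
  [[-0.1,0.05,0.03],[0.04,0.12,0.42]],
  [[-0.13,0.06,0.035],[0.05,0.16,0.54]],
  [[-0.16,0.075,0.04],[0.06,0.19,0.66]],
  [[-0.19,0.09,0.05],[0.07,0.23,0.78]],
  [[-0.21,0.1,0.055],[0.08,0.25,0.87]],
  [[-0.22,0.106,0.058],[0.08,0.26,0.9]],
  [[-0.22,0.106,0.058],[0.08,0.26,0.9]],
])

```text
time_s: 13.47
position: [0.4477, 0.0741, 0.2936]
tool_rot: [[0.697, 0.596, 0.399], [0.715, -0.625, -0.314], [0.062, 0.504, -0.862]]
ft_force: [0.2, 0.3, -0.3]
grip_width: 0.0425
gripper_force: 60.9
```

```bash
python3 - <<'E'
from pick import *
plan([.48,.0,.32],.65)
E
```

```text
shift [-0.083  0.264  0.107] turn [0.076 0.255 0.882] | mm [-24.9  79.1  32. ] deg [ 3.4 11.5 39.7] q [  6.1   2.8  95.2 -23.8  61.3  59. ] F [ 0.2  0.3 -0.3]
```

Call:
step_arm([
  [[-0.01,0.02,0.01],[0.01,0.02,0.08]],
  [[-0.02,0.05,0.02],[0.02,0.05,0.18]],
  [[-0.03,0.09,0.035],[0.03,0.09,0.3]],
  [[-0.04,0.125,0.05],[0.04,0.12,0.42]],
  [[-0.05,0.16,0.065],[0.05,0.16,0.54]],
  [[-0.06,0.195,0.08],[0.06,0.19,0.66]],
  [[-0.07,0.23,0.095],[0.07,0.23,0.78]],
  [[-0.08,0.255,0.105],[0.075,0.25,0.86]],
  [[-0.083,0.264,0.107],[0.076,0.255,0.88]],
  [[-0.083,0.264,0.107],[0.076,0.255,0.88]],
])

```text
time_s: 14.3
position: [0.4903, -0.003, 0.3043]
tool_rot: [[0.84, 0.071, 0.538], [0.191, -0.967, -0.169], [0.509, 0.245, -0.826]]
ft_force: [0.5, 0.3, -0.5]
grip_width: 0.0428
gripper_force: 60.9
```

```bash
python3 - <<'E'
from pick import *
plan(box([-.07,.07,.27]),1)
E
```

```text
shift [0.201 0.161 0.296] turn [0.041 0.139 0.478] | mm [60.3 48.4 88.9] deg [ 1.8  6.2 21.5] q [-12.8   0.1  97.8  -3.5  47.9  70.5] F [ 0.5  0.3 -0.5]
```

Call:
step_arm([
  [[0.02,0.015,0.03],[0.005,0.02,0.05]],
  [[0.05,0.04,0.07],[0.01,0.04,0.12]],
  [[0.08,0.06,0.115],[0.02,0.06,0.2]],
  [[0.11,0.085,0.16],[0.025,0.08,0.27]],
  [[0.14,0.11,0.205],[0.03,0.1,0.34]],
  [[0.17,0.135,0.25],[0.035,0.12,0.41]],
  [[0.19,0.15,0.28],[0.04,0.135,0.46]],
  [[0.2,0.16,0.295],[0.041,0.139,0.478]],
  [[0.2,0.16,0.295],[0.041,0.139,0.478]],
  [[0.2,0.16,0.295],[0.041,0.139,0.478]],
])

```text
time_s: 15.13
position: [0.5916, -0.0525, 0.2744]
tool_rot: [[0.748, -0.211, 0.63], [-0.162, -0.977, -0.135], [0.644, -0.001, -0.765]]
ft_force: [-1.2, 0.1, -1.1]
grip_width: 0.0427
gripper_force: 60.9
```

```bash
cat >> pick.py <<'E'
def look(tag,lo=.02,hi=.09):
    from rig import get_image
    s=env.observe();out=[]
    for n in('side','top'):
        d=get_image(n);cv2.imwrite(f'pics/{tag}_{n}.png',d['img'][:,:,::-1])
        try:
            a,c=jaraxis(cloud(d),s,lo,hi);g=s['position']-.019*np.array(s['tool_rot'])[:,2]
            print(n,'tilt',np.degrees(np.arccos(a[2])).round(2),'axis in box',(a@BR).round(3),'pt box',unbox(c).round(4),'grasp box',unbox(g).round(4))
        except Exception as e:print(n,e)
E
python3 - <<'E'
from pick import *
look('a')
plan(box([-.015,.07,.25]),1)
E
```

```text
jar fit n 15 res 0.0003 axis world [-0.139  0.087  0.986] in tool [ 0.517 -0.057 -0.854] off tool [-0.0478 -0.0018  0.0628]
side tilt 9.44 axis in box [-0.154  0.056  0.986] pt box [-0.067   0.0726  0.1921] grasp box [-0.0709  0.0707  0.271 ]
jar fit n 34 res 0.0003 axis world [ 0.008 -0.015  1.   ] in tool [ 0.653  0.013 -0.757] off tool [-0.0272 -0.0017  0.0352]
top tilt 1.01 axis in box [ 0.012 -0.013  1.   ] pt box [-0.0691  0.0725  0.2265] grasp box [-0.0709  0.0707  0.271 ]
shift [0.096 0.002 0.175] turn [-0.001 -0.004 -0.001] | mm [28.9  0.7 52.6] deg [-0.  -0.2 -0. ] q [-18.2  10.6  93.7   6.7  35.9  80. ] F [-0.2  0.3 -1.7]
```

Call:
step_arm([
  [[0.005,0,0.01],[0,0,0]],
  [[0.015,0,0.03],[0,0,0]],
  [[0.03,0,0.055],[0,0,0]],
  [[0.045,0,0.085],[0,0,0]],
  [[0.06,0,0.115],[0,0,0]],
  [[0.075,0,0.14],[0,0,0]],
  [[0.09,0,0.165],[0,0,0]],
  [[0.096,0,0.175],[0,0,0]],
  [[0.096,0,0.175],[0,0,0]],
])

```text
time_s: 15.98
position: [0.6471, -0.0652, 0.2522]
tool_rot: [[0.747, -0.213, 0.63], [-0.164, -0.977, -0.136], [0.644, -0.002, -0.765]]
ft_force: [0.4, -0.2, -1.3]
grip_width: 0.0429
gripper_force: 60.9
```

```bash
python3 - <<'E'
from pick import *
look('b',.015,.09)
plan(box([-.012,.07,.17]),1)
a=cv2.imread('pics/b_side.png')[60:230,180:370];b=cv2.imread('pics/b_top.png')[100:270,210:400]
cv2.imwrite('pics/b.png',cv2.resize(np.hstack([a,b]),None,fx=2,fy=2))
E
```

```text
jar fit n 0 res nan axis world [-0.002 -0.001  1.   ] in tool [ 0.643 -0.    -0.766] off tool [nan nan nan]
side tilt 0.14 axis in box [-0.002 -0.002  1.   ] pt box [nan nan nan] grasp box [-0.014   0.07    0.2488]
jar fit n 3 res 0.0 axis world [-0.201  0.145  0.969] in tool [ 0.45  -0.101 -0.887] off tool [-0.0132  0.0132  0.0273]
top tilt 14.34 axis in box [-0.227  0.1    0.969] pt box [-0.0066  0.0568  0.2194] grasp box [-0.014   0.07    0.2488]
shift [-0.164  0.001  0.208] turn [-0.001 -0.003 -0.003] | mm [-49.1   0.3  62.4] deg [-0.  -0.1 -0.1] q [-17.6  17.3  88.2   6.1  34.6  81. ] F [-0.4 -0.4 -1.5]h.py:37: RuntimeWarning: Mean of empty slice.
  P=P[(t<-lo)&(t>-hi)&(r<.03)];e1=np.cross(a0,[.3,.5,.81]);e1/=np.linalg.norm(e1);e2=np.cross(a0,e1);m=P.mean(0);m=g+a0*((m-g)@a0)
  ret = um.true_divide(
  return _methods._mean(a, axis=axis, dtype=dtype,
  ret = ret.dtype.type(ret / rcount)
```

View pics/b.png

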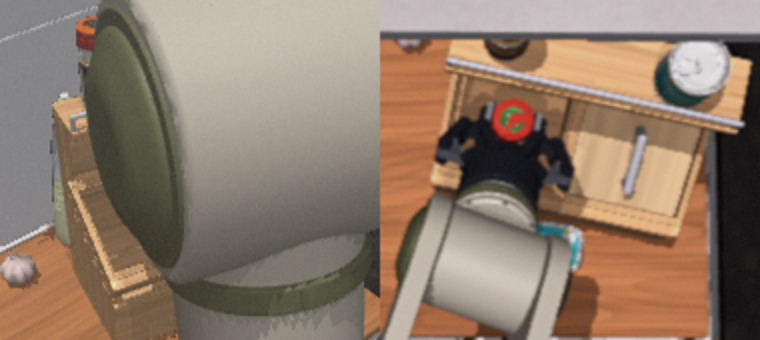

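The top view (right half) shows the red cap as a round face at (512,120), over the opening, so the jar is upright and clear of the rail. I'll descend.

Call:
step_arm([
  [[-0.008,0,0.01],[0,0,0]],
  [[-0.025,0,0.03],[0,0,0]],
  [[-0.045,0,0.056],[0,0,0]],
  [[-0.068,0,0.086],[0,0,0]],
  [[-0.09,0,0.115],[0,0,0]],
  [[-0.113,0,0.145],[0,0,0]],
  [[-0.135,0,0.172],[0,0,0]],
  [[-0.152,0,0.194],[0,0,0]],
  [[-0.164,0,0.208],[0,0,0]],
  [[-0.164,0,0.208],[0,0,0]],
])

```text
time_s: 16.92
position: [0.6485, -0.0652, 0.172]
tool_rot: [[0.748, -0.213, 0.629], [-0.164, -0.977, -0.135], [0.643, -0.002, -0.766]]
ft_force: [-0.8, 1.1, -0.5]
grip_width: 0.043
gripper_force: 60.9
```

```bash
python3 - <<'E'
from pick import *
from rig import get_image
s=env.observe()
for n in('top','wrist'):
    d=get_image(n);C=cloud(d);B=(C-BO)@BR;hs=cv2.cvtColor(d['img'],cv2.COLOR_RGB2HSV)
    red=((hs[...,0]<8)|(hs[...,0]>172))&(hs[...,1]>140)&(abs(B[...,0])<.06)&(abs(B[...,1]-.07)<.05)&(B[...,2]<.25)
    P=B[red];print(n,red.sum(),P.mean(0).round(4) if len(P) else '')
    if n=='top':
        top=P[P[:,2]>np.percentile(P[:,2],50)-.006];c,nn,sd=fit(top);print('cap top normal',nn.round(3),'z',c.round(4),sd)
plan(box([.015,.07,.127]),1)
print(unbox(s['position']-.019*np.array(s['tool_rot'])[:,2]))
E
```

```text
top 248 [-0.0101  0.0715  0.1698]
cap top normal [-0.037 -0.002  0.999] z [-0.0099  0.0712  0.175 ] 0.0013768036570804064
wrist 5587 [-0.0137  0.0694  0.1751]
shift [-0.025  0.001  0.168] turn [-0.    -0.004 -0.003] | mm [-7.4  0.3 50.4] deg [-0.  -0.2 -0.1] q [-17.5  23.   94.6   9.   22.6  77.8] F [ 0.9  0.3 -1.3]
[-0.01258437  0.07028777  0.16857721]
```

Call:
step_arm([
  [[-0.002,0,0.01],[0,0,0]],
  [[-0.004,0,0.03],[0,0,0]],
  [[-0.008,0,0.055],[0,0,0]],
  [[-0.012,0,0.08],[0,0,0]],
  [[-0.016,0,0.105],[0,0,0]],
  [[-0.019,0,0.13],[0,0,0]],
  [[-0.022,0,0.15],[0,0,0]],
  [[-0.025,0,0.165],[0,0,0]],
  [[-0.025,0,0.168],[0,0,0]],
  [[-0.025,0,0.168],[0,0,0]],
])

```text
time_s: 17.85
position: [0.6753, -0.071, 0.1298]
tool_rot: [[0.747, -0.213, 0.63], [-0.164, -0.977, -0.136], [0.644, -0.002, -0.765]]
ft_force: [-0.6, -1.0, -0.8]
grip_width: 0.0426
gripper_force: 60.9
```

```bash
python3 - <<'E'
from pick import *
s=env.observe();print(unbox(s['position']-.019*np.array(s['tool_rot'])[:,2]),s['ft_force'])
plan(box([.015,.07,.118]),1)
T=np.array(s['tool_rot']);print('down 1mm',(T.T@[0,0,-.001]/.3).round(5))
E
```

```text
[0.0148097  0.07027448 0.12636106] [-0.57242903 -0.95619397 -0.83339913]
shift [-0.018  0.001  0.022] turn [-0.    -0.003 -0.003] | mm [-5.3  0.3  6.5] deg [-0.  -0.1 -0.1] q [-17.2  28.8  93.4  10.6  18.1  76.3] F [-0.6 -1.  -0.8]
down 1mm [-2.15e-03  1.00e-05  2.55e-03]
```

Lower slowly until it touches.

Call:
step_arm([
  [[-0.002,0,0.0026],[0,0,0]],
  [[-0.004,0,0.005],[0,0,0]],
  [[-0.006,0,0.0076],[0,0,0]],
  [[-0.0085,0,0.01],[0,0,0]],
  [[-0.011,0,0.013],[0,0,0]],
  [[-0.013,0,0.0155],[0,0,0]],
  [[-0.0145,0,0.017],[0,0,0]],
  [[-0.0145,0,0.017],[0,0,0]],
])

```text
time_s: 18.52
position: [0.6754, -0.071, 0.1237]
tool_rot: [[0.746, -0.213, 0.631], [-0.164, -0.977, -0.136], [0.645, -0.002, -0.764]]
ft_force: [-0.2, -0.5, 0.7]
grip_width: 0.0427
gripper_force: 61.0
```

Call:
step_arm([
  [[-0.001,0,0.0013],[0,0,0]],
  [[-0.002,0,0.0026],[0,0,0]],
  [[-0.002,0,0.0026],[0,0,0]],
  [[-0.002,0,0.0026],[0,0,0]],
])

```text
time_s: 18.85
position: [0.6759, -0.0711, 0.1236]
tool_rot: [[0.745, -0.213, 0.632], [-0.163, -0.977, -0.137], [0.647, -0.002, -0.763]]
ft_force: [-0.2, 0.5, 5.6]
grip_width: 0.043
gripper_force: 61.3
```

Contact is clear: Fz is up 5 N and the tool has stopped at about the expected height. I'll release.

Call:
step_arm([
  [[0,0,0],[0,0,0]],
  [[0,0,0],[0,0,0]],
  [[0,0,0],[0,0,0]],
  [[0,0,0],[0,0,0]],
  [[0,0,0],[0,0,0]],
  [[0,0,0],[0,0,0]],
], jaw=66)

```text
time_s: 19.35
position: [0.6752, -0.071, 0.1223]
tool_rot: [[0.747, -0.213, 0.63], [-0.164, -0.977, -0.136], [0.645, -0.002, -0.765]]
ft_force: [-0.3, -0.9, -0.3]
grip_width: 0.066
gripper_force: 0.0
```

```bash
python3 - <<'E'
from pick import *
from rig import get_image
s=env.observe();print(s['grip_width'],s['gripper_force'],s['ft_force'])
for n in('top','wrist'):
    d=get_image(n);C=cloud(d);B=(C-BO)@BR;hs=cv2.cvtColor(d['img'],cv2.COLOR_RGB2HSV)
    red=((hs[...,0]<8)|(hs[...,0]>172))&(hs[...,1]>140)&(abs(B[...,0])<.06)&(abs(B[...,1]-.07)<.05)&(B[...,2]<.25)
    P=B[red];print(n,red.sum(),P.mean(0).round(4),np.percentile(P[:,2],[5,50,95]).round(4))
    c,nn,sd=fit(P[P[:,2]>np.percentile(P[:,2],60)-.006]);print('cap top normal',nn.round(3),c.round(4),sd)
E
```

```text
0.06596454592171665 0.0 [-0.27189646 -0.91264834 -0.32377866]
top 219 [0.0172 0.072  0.1254] [0.1178 0.1265 0.1297]
cap top normal [-0.019  0.014  1.   ] [0.0185 0.0723 0.1269] 0.0016052158138944944
wrist 5544 [0.0146 0.0697 0.1256] [0.1211 0.1262 0.1274]
cap top normal [-0.003 -0.001  1.   ] [0.0157 0.0698 0.1263] 0.0005511092059249571
```

The jar stands upright with its cap top at box z = 126 mm and a tilt under 1°. I'll retreat straight back along the tool axis.

Call:
step_arm([
  [[0,0,-0.02],[0,0,0]],
  [[0,0,-0.06],[0,0,0]],
  [[0,0,-0.12],[0,0,0]],
  [[0,0,-0.19],[0,0,0]],
  [[0,0,-0.27],[0,0,0]],
  [[0,0,-0.36],[0,0,0]],
  [[0,0,-0.45],[0,0,0]],
  [[0,0,-0.54],[0,0,0]],
  [[0,0,-0.6],[0,0,0]],
  [[0,0,-0.6],[0,0,0]],
])

```text
time_s: 20.28
position: [0.5604, -0.046, 0.2642]
tool_rot: [[0.743, -0.213, 0.635], [-0.162, -0.977, -0.137], [0.649, -0.001, -0.76]]
ft_force: [-0.2, 0.5, 0.8]
grip_width: 0.0664
gripper_force: 0.0
```

```bash
python3 - <<'E'
from pick import *
from rig import get_image
s=env.observe();print(s['time_s'],s['position'],s['ft_force'])
d=get_image('top');cv2.imwrite('pics/f.png',cv2.resize(d['img'][90:290,120:410],None,fx=2.5,fy=2.5)[:,:,::-1])
d=get_image('wrist');C=cloud(d);B=(C-BO)@BR;hs=cv2.cvtColor(d['img'],cv2.COLOR_RGB2HSV)
red=((hs[...,0]<8)|(hs[...,0]>172))&(hs[...,1]>140)&(abs(B[...,0])<.06)&(abs(B[...,1]-.07)<.05)&(B[...,2]<.25)
P=B[red];c,nn,sd=fit(P[P[:,2]>np.percentile(P[:,2],60)-.006]);print('cap',nn.round(3),c.round(4),sd)
c,sn=np.cos(np.radians(27)),np.sin(np.radians(27));h=(B[...,2]-.143)*c-B[...,0]*sn;x=B[...,0]*c+(B[...,2]-.143)*sn;y=B[...,1]
m=(abs(x)<.02)&(h>.006)&(h<.013)&(y<.0)&(y>-.139);print('hatch',y[m].max(),y[m].min(),np.median(h[m]))
E
```

```text
20.2833 [ 0.56038788 -0.04596821  0.26423201] [-0.17682615  0.50337405  0.82756509]
cap [-0.005  0.001  1.   ] [0.0154 0.0704 0.1263] 0.0005912485585540064
hatch -0.007132554522860026 -0.13899780501158698 0.008989452271531403
```

View pics/f.png

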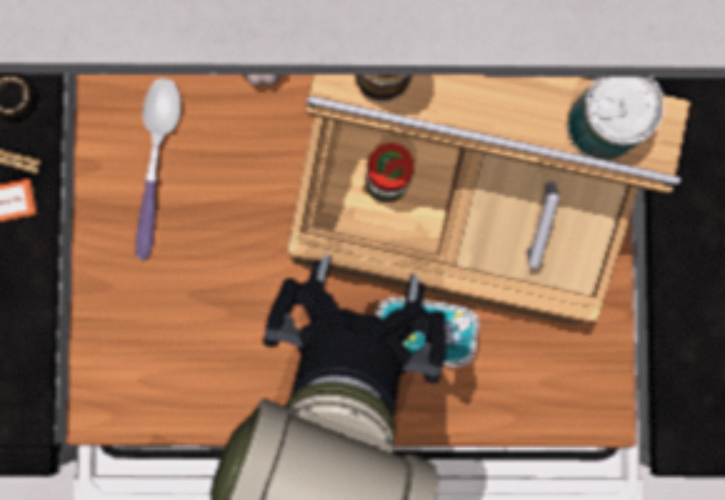

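The jar stands upright in the open compartment at (390,170), and the hatch is at the right end with its handle at (543,228). The bystanders are in place and the robot is clear.

```bash
python3 -c "
from rig import close_job
print(close_job())"
```

```text
the job is handed in; nothing more can be done
None
```

I slid the hatch to its right end stop, stood the jar upright on the floor of the left compartment and handed the job in at about 20 s; the verdict was not shown.

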